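Tug-check a board carrier and turn it over in the flip frame

TASK

The board carrier in the flip frame has to be turned over so that the board faces down. First take the white plug adapter out of the landing bay and stand it upright on the bench beside the base plate; then, with the frame still lying flat, push the carrier fully home until its spring latch catches, and give its red handle a firm tug (about 10 N) straight outward to confirm that the latch holds. Then swing the frame gently all the way over onto the rests on the bay side, with the carrier still latched, and let go; leave the other things on the bench where they are.

Things in the scene. Friction and masses are not known exactly. Their poses are not given: they have to be found in the camera images.
- flip_stand: Fixed stand of the flip frame: grey base plate 190 x 300 mm (x, y), 8 mm thick, origin at the centre of its underside on the bench; z up, +y towards the side where the carrier lies at the start, -y towards the landing bay. Hinge cheeks (top at z 102 mm, 34 mm long in y, 12 mm thick) stand at x = +/-82 mm, y = 0.
- hinge (a point): The middle of the frame's hinge axis, 90 mm above the bench; the axis runs along the stand's x. The handle's radius from it is 160 mm with the carrier home.
- turn_frame (a joint): Angle of the blue turning frame about the hinge, rad: 0 = flat on the +y rests (board up), 1.57 = upright, 3.14 = upside down on the -y rests (board down). Its two arms are 10 mm thick, at x = +/-66 mm, 132 mm long. The hinge is stiff (0.55 N m of friction; frame and load weigh about 0.5 kg, so 4 to 7 N at the handle) and stays where it is left.
- carrier (a joint): How far the carrier is drawn out of the frame, outward from the hinge, m: 0 = fully home against its stop; 0.0025 to 0.004 = held by the latch at the end of its play when pulled; above 0.005 = not latched. It starts drawn out by 22 to 34 mm and cannot leave the frame (40 mm at most). Sliding takes about 1 N, riding over the latch about 4 N.
- handle (a point): Middle of the carrier's handle: a round bar 12 mm thick with a red sleeve 60 mm long, parallel to the hinge axis, 90 mm above the bench while the frame lies flat. Two side legs (10 mm thick, 90 mm apart) join it to the carrier plate, whose edge is 45 mm nearer the hinge than the bar's middle. The bar can turn between the fingers while the frame swings.
- latch_pin: Spring latch in the near (-x) arm of the frame, with a red button on the outside, 90 mm from the hinge; it snaps behind a tooth of the carrier by itself when the carrier is pushed home, and stops it when it is pulled. Origin at the arm's middle. It need not be touched.
- adapter_plug: White plug-in adapter standing upright in the landing bay on the base plate: body 30 mm (its x, from -13 to +17 mm), 44 mm (its y), 62 mm high, two metal blades on top up to 77 mm; weighs about 85 g. Origin at the underside (8 mm above the bench at the start), z up.
- solder_spool: Bystander: reel of solder wire, 54 mm across, 46 mm high; origin at the underside.
- red_screwdriver: Bystander: red screwdriver, 158 mm long, lying on the bench; origin at the underside.
- black_tape: Bystander: roll of black tape, 64 mm across, 18 mm high; origin at the underside.
- bay (a point): Middle of the landing bay on top of the base plate: a yellow outline 100 x 95 mm over which the carrier hangs once turned over (its guards reach down to 18 mm above the bench). Round rest posts 12 mm thick, tops 85 mm above the bench, stand at the stand's x = +/-66 mm, y = +/-122 mm.
- guard_top (a point): Middle of the upper edge of the grey guard wall next to the handle: 90 mm wide, it stands on the carrier plate on the board side, 72 mm higher than the handle bar, its face 50 mm inward from the bar's middle. While the frame lies flat a wide gripper must therefore lean outward (away from the hinge) by some 25 to 40 degrees to take the bar.
Not all that is in view belongs to the job. What is shaped like the adapter_plug but purple or turquoise is not meant.

How it is judged:
By the outcome, as a careful person would: the job done as asked, in the order asked, and still so for the second after the job is handed in, with the robot touching nothing.
It also fails if it takes over 72 s, if anything falls off the work surface, if the arm or the gripper's body presses on something with over 40 N, if the wrist force passes 120 N, or if a joint passes its speed limit or range.

ROBOT

A 6-joint arm with a two-finger parallel gripper is mounted at the origin on a cart in front of the work surface, level with it; the furniture and walls round the work are solid. World frame = base frame: x ahead of the robot, y to its left, z up, the work surface at z = 0. Lengths are in m, angles in rad, forces in N, time in s.
With the tool pointing down it reaches from about 0.325 to 0.9 m from the base axis. Payload 6.1 kg.
Tool frame: the origin (TCP) lies on the centre line of the jaws, within the pads' length; the fingertips stand 22 mm ahead of it and the grasp point (between the pads) lies 3 mm ahead of it; z points along the fingers, y is the line along which they close (so a half turn about z gives the same grasp; the last joint's range is limited). The gripper opens to 87 mm and grips with 3 to 60 N. Pads are 19 mm wide; open, the fingers measure 117 mm over their backs; the gripper's body (75 mm by 190 mm) begins 51 mm behind the grasp point.
Start: joints at [1.173, 0.22, 1.526, -0, 1.395, -0.126], TCP at [0.168, 0.602, 0.245] pointing down, gripper open.
Joint ranges: [-2.98, 2.98], [-0.91, 2.08], [0.09, 2.57], [-1.24, 4.39], [0.2, 2.65], [-2.68, 2.68]. Speed limits (rad/s): [2.57, 2.57, 3.01, 3.14, 3.14, 3.14].

INTERFACE

Orientations are given as a 3x3 rotation matrix whose columns are the frame's x, y, z axes.
In Python, from cell import ctrl, optics gives the robot as it stands.
- The arm moves only by the tool move_arm, never from a script. Its argument "rows" is a list of rows, each an object with "delta_pos": the shift along the world's x, y, z in mm, a list of three; "turn": the turn, a rotation vector about the world's x, y, z in degrees, a list of three; "claw": the closure, from 0 (fully open) to 1 (shut). In form: [{"delta_pos": [tx, ty, tz], "turn": [wx, wy, wz], "claw": claw}, ...]. A call has 1 to 20 rows; each row is the pose to reach, as a shift and turn from the pose commanded when the call began; what a row does not reach only later rows make up. A row lasts 1/8 s, in which the tool goes at most 62.5 mm and 10.7 degrees, less where a joint would pass 70% of its speed; a pose out of reach is approached as far as the arm can. A call with a gripper value outside its range is refused whole. The fingers move at their own pace and stop on an object; the grip force is fixed at half the most. Time passes only in rows, so rows that repeat a pose let the fingers close. It gives the time, the measured TCP pose, the force, the opening and the grip force at its end, in the units of the state.
- ctrl.sense(): the state, without advancing time (a new reading comes with each control period).
- optics.grab_frame(name): name is "scene" or "top"; returns (picture, depth): 420x560x3 uint8, red, green, blue; 420x560 float32, m along the optical axis (not along the pixel's ray), 0 where there is no reading.
- optics.camera_params(name): a dict with "intrinsics" (3x3 intrinsics, pixels), "world_to_cam" (4x4, takes a point from world to camera coordinates). Camera axes: x right, y up, looking along -z (the intrinsics and any distortion apply to the point x, -y, -z); pixel columns grow to the right and rows downward; lengths in m; the calibration is good to about 2 mm. A picture is of the moment at which its call begins. camera_params takes no time and is no camera call.
- ctrl.sign_off(): hands the job in; it is judged then, once.
The state is a dict: "t": time; "joints": joint angles; "dq": joint speeds; "effort": joint torques, N m; "ee_pos": TCP position; "eef_rot": TCP orientation; "force": force on the tool from outside, world axes, zero at the start; "torque": the same for the moment, N m; "width": finger opening in m; "finger_force": force on a finger pad.
Only numpy, scipy, OpenCV 4.12 (cv2) and the standard library are available. Lean on these libraries where they do the work, as an engineer would, in place of code of your own. Each camera call takes 0.05 s, during which the arm holds its last target. There are 200 camera calls.

## Working session

There is one attempt and no reset: what is moved stays moved. The work goes in short steps, Python scripts to look and compute and a tool call to move; the robot and the scene stay as the last step left them, time stands still between calls to the robot, and variables do not carry over. Pictures are saved under pics/ and viewed, at most 10 in all, crops included, and the job is handed in when it is done.

Besides the shell and the picture viewer there is one more tool, called by a JSON object that holds its "name" and its "arguments", one argument or row to a line. move_arm: Moves the arm, as the interface text tells. Its arguments: {"type":"object","properties":{"rows":{"type":"array"}},"required":["rows"]}

```bash
mkdir -p pics; cat > h.py <<'E'
import numpy as np, cv2
from cell import ctrl, optics
def grab(n):
    im,d=optics.grab_frame(n); p=optics.camera_params(n)
    K=np.array(p["intrinsics"]); T=np.array(p["world_to_cam"])
    v,u=np.mgrid[0:420,0:560]
    c=np.stack([(u-K[0,2])/K[0,0]*d, -(v-K[1,2])/K[1,1]*d, -d],-1)
    W=(c-T[:3,3])@T[:3,:3]
    W[d==0]=np.nan
    return im,d,W,K,T
def save(im,f): cv2.imwrite(f,im[...,::-1])
E
python3 - <<'E'
from h import *
for n in("scene","top"):
    im,d,W,K,T=grab(n); save(im,f"pics/{n}0.png"); np.savez(f"{n}0.npz",im=im,W=W)
    print(optics.camera_params(n)); print("cam at",-T[:3,:3].T@T[:3,3])
print(ctrl.sense())
E
```

```text
{'intrinsics': array([[537.03818456,   0.        , 279.62405749],
       [  0.        , 537.03818456, 209.8505366 ],
       [  0.        ,   0.        ,   1.        ]]), 'world_to_cam': array([[ 0.89466386, -0.44671453,  0.00476417, -0.38589442],
       [ 0.22508178,  0.4599463 ,  0.85894563, -0.33241419],
       [-0.38589476, -0.76739529,  0.51204463, -0.81373958],
       [ 0.        ,  0.        ,  0.        ,  1.        ]])}
cam at [ 0.10604833 -0.6439519   0.70403517]
{'intrinsics': array([[383.26486459,   0.        , 275.871576  ],
       [  0.        , 383.26486459, 208.35517975],
       [  0.        ,   0.        ,   1.        ]]), 'world_to_cam': array([[ 1.71828161e-03, -9.99998507e-01, -1.81438489e-04,
         2.16109058e-01],
       [ 9.85178133e-01,  1.66169447e-03,  1.71526342e-01,
        -5.29412890e-01],
       [-1.71525784e-01, -4.73479790e-04,  9.85179517e-01,
        -8.80390240e-01],
       [ 0.00000000e+00,  0.00000000e+00,  0.00000000e+00,
         1.00000000e+00]])}
cam at [0.37018504 0.21657161 0.9581899 ]
{'t': 0.1, 'joints': array([ 1.17289957e+00,  2.21174144e-01,  1.52748988e+00,  1.89777838e-06,
        1.39467918e+00, -1.26127123e-01]), 'dq': array([-0.00189528, -0.00184633, -0.00242053, -0.00094655, -0.00154291,
        0.00045247]), 'effort': array([ 6.94833252e-04, -4.95949173e+01, -3.88521588e+01,  7.01500475e-02,
        5.15137659e-02, -7.63898333e-05]), 'ee_pos': array([0.16759215, 0.60157932, 0.24353356]), 'eef_rot': array([[-9.63297205e-01,  2.68436272e-01, -6.80027328e-04],
       [ 2.68437041e-01,  9.63295880e-01, -1.61307262e-03],
       [ 2.22060325e-04, -1.73641287e-03, -9.99998468e-01]]), 'force': array([-0.52040609, -0.41870055,  0.4735732 ]), 'torque': array([ 0.01137642,  0.03859722, -0.00120547]), 'finger_force': 0.0, 'width': 0.08734707300858492}
```

View pics/scene0.png

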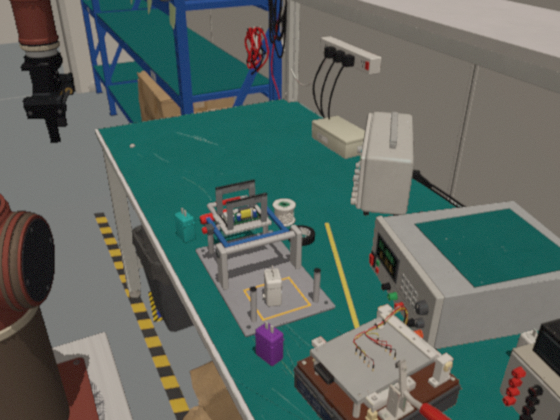

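View pics/top0.png

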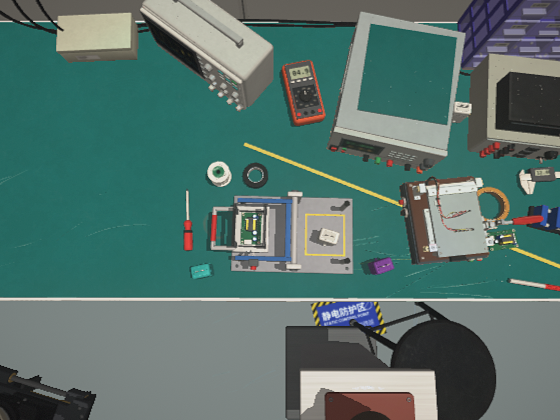

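Scene: the stand is at about (265,255), with the white plug in the bay at (272,287). There are three plug-like things in the top view. Turquoise at (202,271) and purple at (378,266) are both off the bay. White at (328,237), inside the yellow outline, is the one meant. I'll confirm with an enlarged crop.

```bash
python3 - <<'E'
from h import *
a=np.load("top0.npz"); im,W=a["im"],a["W"]
c=cv2.resize(im[150:300,175:415],None,fx=3.33,fy=3.33,interpolation=cv2.INTER_CUBIC); save(c,"pics/topcrop.png")
b=np.load("scene0.npz"); c=cv2.resize(b["im"][165:375,165:345],None,fx=2.85,fy=2.85,interpolation=cv2.INTER_CUBIC); save(c,"pics/scenecrop.png")
# plate: grey at z~8mm
z=W[...,2]; g=im.astype(int); sat=g.max(-1)-g.min(-1)
m=(np.abs(z-0.008)<.005)&(sat<25)&(g.mean(-1)>80); m[:,:220]=0;m[:,365:]=0;m[:185]=0;m[280:]=0
P=W[m][:,:2].astype(np.float32); r=cv2.minAreaRect(P); print("plate",r,cv2.boxPoints(r),m.sum())
# white adapter points
m=(z>.06)&(z<.095); m[:,:308]=0;m[:,340:]=0;m[:222]=0;m[255:]=0
P=W[m]; m2=P[:,2]<.075; r=cv2.minAreaRect(P[m2][:,:2].astype(np.float32)); print("plug",r,m2.sum(),np.median(P[m2],0),P[:,2].max())
# red sleeve
red=(g[...,0]>130)&(g[...,1]<70)&(g[...,2]<70); m=red.copy(); m[:,:205]=0;m[:,222:]=0;m[:200]=0;m[265:]=0
P=W[m&(z>.07)&(z<.11)]; print("sleeve",len(P),P.mean(0),P.min(0),P.max(0))
for n,(u,v) in dict(spool=(219,174),tape=(256,175),driver=(188,240),turq=(202,271),purp=(378,266),edge=(290,296)).items(): print(n,W[v,u])
# guard tops
m=(z>.13);m[:,:205]=0;m[:,300:]=0;m[:180]=0;m[280:]=0
P=W[m]; print("high",len(P),P.min(0),P.max(0))
E
```

```text
plate ((0.48509103059768677, 0.19453828036785126), (0.33553242683410645, 0.21477364003658295), 88.64288330078125) [[0.37376097 0.02936247]
 [0.5884744  0.02427578]
 [0.5964211  0.3597141 ]
 [0.38170767 0.36480078]] 5053
plug ((0.46087267994880676, 0.0945601761341095), (0.044065408408641815, 0.029816364869475365), 73.41365814208984) 235 [0.45987818 0.09549059 0.06927457] 0.08622319061812088
sleeve 120 [0.47687683 0.35883841 0.09403448] [0.44785094 0.35366267 0.08669362] [0.50556864 0.36447559 0.09762445]
spool [0.61455834 0.35685147 0.04522556]
tape [ 0.62502906  0.26856208 -0.00325531]
driver [0.45440359 0.43193362 0.02088735]
turq [0.37917232 0.38713179 0.06255261]
purp [ 0.39128619 -0.01940052  0.06212251]
edge [ 0.3199223   0.18215598 -0.00063335]
high 285 [0.4287793  0.23951472 0.13343076] [0.51856644 0.31068129 0.16603564]
```

View pics/topcrop.png

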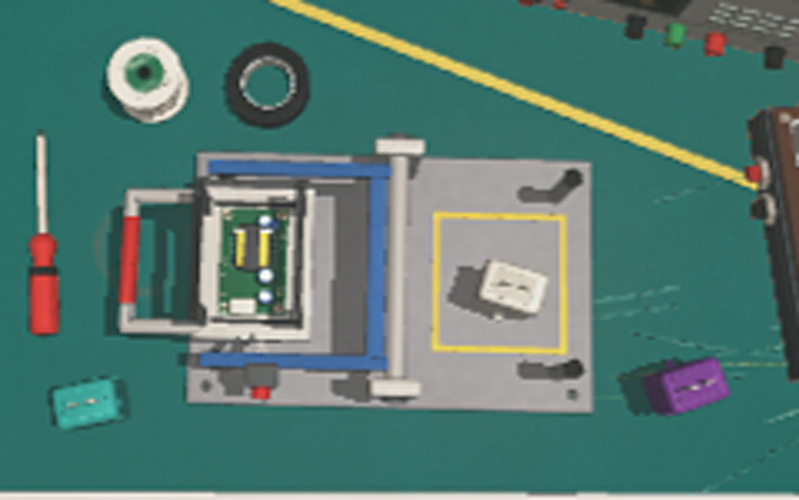

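View pics/scenecrop.png

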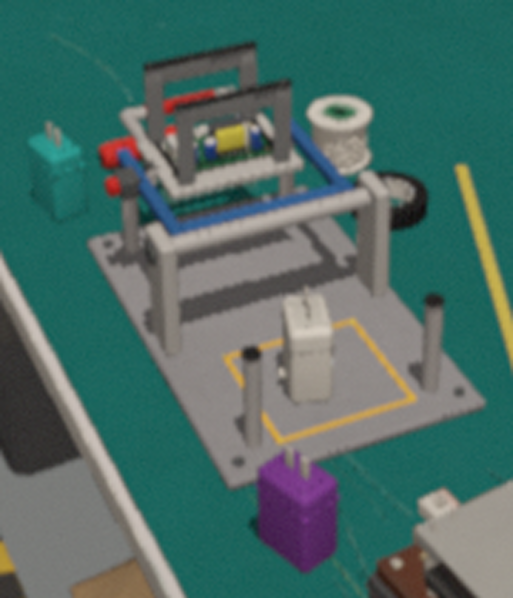

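The crops confirm it: the white plug stands inside the yellow outline (top crop (515,285)), and purple (685,385) and turquoise (88,403) are decoys. Next: the precise stand pose.

```bash
python3 - <<'E'
from h import *
p=optics.camera_params("top");K=np.array(p["intrinsics"]);T=np.array(p["world_to_cam"]);C=-T[:3,:3].T@T[:3,3]
def ray(u,v,z):
    d=T[:3,:3].T@np.array([(u-K[0,2])/K[0,0],-(v-K[1,2])/K[1,1],-1]); return C+d*(z-C[2])/d[2]
px=lambda a:(a[0]/3.33+175-.35,a[1]/3.33+150-.35)
cs=[ray(*px(a),.008) for a in[(198,153),(591,162),(592,411),(188,402)]]
for c in cs: print(c)
print("centre",np.mean(cs,0)); e=cs[0]-cs[1]; print("yaw +y long",np.degrees(np.arctan2(-e[0],e[1])), np.linalg.norm(e)); e=cs[3]-cs[2]; print(np.degrees(np.arctan2(-e[0],e[1])), np.linalg.norm(e))
# bay outline corners
b=[ray(*px(a),.008) for a in[(434,214),(566,214),(566,350),(434,350)]]; print("bay",np.mean(b,0))
a=np.load("top0.npz"); im,W=a["im"],a["W"]; g=im.astype(int);z=W[...,2]
red=(g[...,0]>120)&(g[...,1]<80)&(g[...,2]<80)
m=red&(z>.07)&(z<.11); m[:,:205]=0;m[:,222:]=0;m[:200]=0;m[265:]=0
v,u=np.nonzero(m); S=np.array([ray(i,j,.093) for i,j in zip(u,v)]); l=cv2.fitLine(S[:,:2].astype(np.float32),cv2.DIST_L2,0,.01,.01).ravel(); print("sleeve",S.mean(0),S.min(0),S.max(0),l)
# hinge cheek tops
for lo,hi in[((385,425),(135,160)),((385,425),(375,400))]:
    pts=[ray(*px((i,j)),.102) for i in lo for j in hi]; print("approx cheek",np.mean(pts,0))
m=(z>.06)&(z<.076); m[:,:308]=0;m[:,340:]=0;m[:222]=0;m[255:]=0
v,u=np.nonzero(m); S=np.array([ray(i,j,.070) for i,j in zip(u,v)]);print("plug",cv2.minAreaRect(S[:,:2].astype(np.float32)),m.sum())
E
```

```text
[0.56822281 0.32279343 0.008     ]
[0.56174888 0.02430172 0.008     ]
[0.37534876 0.0296082  0.008     ]
[0.38136206 0.32633021 0.008     ]
centre [0.47167063 0.17575839 0.008     ]
yaw +y long -1.242481674034889 0.29856191066289867
-1.1609829198978918 0.29678293628247926
bay [0.47070621 0.0952173  0.008     ]
sleeve [0.47676377 0.35905791 0.093     ] [0.44801255 0.35334586 0.093     ] [0.50518043 0.36452614 0.093     ] [ 0.9997392  -0.02283638  0.47676376  0.3590579 ]
approx cheek [0.55273359 0.1704781  0.102     ]
approx cheek [0.39001546 0.17168406 0.102     ]
plug ((0.4602189362049103, 0.09534674882888794), (0.04384547844529152, 0.030076822265982628), 73.29430389404297) 235
```

```bash
python3 - <<'E'
from h import *
a=np.load("top0.npz"); im,W=a["im"],a["W"]; z=W[...,2]
for u,v in[(260,151),(290,162),(310,170),(330,178),(350,186)]: print("stripe",W[v,u].round(3), im[v,u])
X,Y=W[...,0],W[...,1]
print("heightmap max z, x down .56.. , y cols .28...0")
for x in np.arange(.56,.74,.02):
    print(round(x,2),[int(1000*np.nanmax(np.where((abs(X-x)<.01)&(abs(Y-y)<.01),z,-.05))) for y in np.arange(.26,-.02,-.02)])
m=(abs(Y-.174)<.02)&(abs(X-.47)<.05); print("hinge bar top",np.nanpercentile(z[m],[50,95,99]))
E
```

```text
stripe [0.688 0.259 0.002] [222 194  93]
stripe [ 0.66   0.18  -0.003] [224 199  94]
stripe [ 0.638  0.129 -0.   ] [227 202  97]
stripe [ 0.617  0.078 -0.001] [225 201  98]
stripe [0.595 0.028 0.002] [226 197  95]
heightmap max z, x down .56.. , y cols .28...0
0.56 [9, 10, 10, 101, 104, 102, 11, 10, 11, 10, 11, 10, 9, 2, 2]
0.58 [14, 4, 2, 3, 2, 3, 3, 3, 2, 2, 3, 3, 2, 4, 3]
0.6 [19, 19, 2, 3, 2, 4, 3, 2, 2, 4, 1, 3, 2, 2, 4]
0.62 [20, 19, 2, 2, 3, 1, 1, 2, 4, 3, 3, 2, 2, 2, 2]
0.64 [20, 18, 5, 2, 1, 5, 2, 4, 2, 3, 3, 2, 5, 49, 49]
0.66 [18, 2, 3, 3, 4, 4, 3, 2, 2, 3, 1, 4, 136, 142, 143]
0.68 [2, 3, 2, 2, 2, 4, 3, 4, 132, 143, 144, 143, 144, 144, 142]
0.7 [2, 3, 5, 3, 3, 1, 4, 2, 45, 144, 143, 142, 142, 141, 142]
0.72 [2, 2, 3, 1, 2, 3, 1, 2, 3, 142, 141, 142, 142, 142, 142]
hinge bar top [0.09339232 0.09757354 0.09883089]
```

{"name": "move_arm", "arguments": {
  "rows": [
    {"delta_pos": [60, -90, 0], "turn": [0, 0, 0], "claw": 0},
    {"delta_pos": [120, -180, 0], "turn": [0, 0, 0], "claw": 0},
    {"delta_pos": [180, -280, 0], "turn": [0, 0, 0], "claw": 0},
    {"delta_pos": [230, -380, 0], "turn": [0, 0, 0], "claw": 0},
    {"delta_pos": [270, -450, 0], "turn": [0, 0, 0], "claw": 0},
    {"delta_pos": [292, -506, 0], "turn": [0, 0, -1], "claw": 0},
    {"delta_pos": [292, -506, 0], "turn": [0, 0, -1], "claw": 0},
    {"delta_pos": [292, -506, -20], "turn": [0, 0, -1], "claw": 0},
    {"delta_pos": [292, -506, -50], "turn": [0, 0, -1], "claw": 0},
    {"delta_pos": [292, -506, -60], "turn": [0, 0, -1], "claw": 0}
  ]
}}

```text
t: 1.35
ee_pos: [0.4605, 0.0934, 0.1837]
eef_rot: [[-0.958, 0.288, 0.0], [0.288, 0.958, -0.0], [-0.0, -0.0, -1.0]]
force: [0.4, 0.4, 0.1]
width: 0.087
finger_force: 0.0
```

{"name": "move_arm", "arguments": {
  "rows": [
    {"delta_pos": [0, 2, -40], "turn": [0, 0, 0], "claw": 0},
    {"delta_pos": [0, 2, -75], "turn": [0, 0, 0], "claw": 0},
    {"delta_pos": [0, 2, -100], "turn": [0, 0, 0], "claw": 0},
    {"delta_pos": [0, 2, -121], "turn": [0, 0, 0], "claw": 0},
    {"delta_pos": [0, 2, -121], "turn": [0, 0, 0], "claw": 0},
    {"delta_pos": [0, 2, -121], "turn": [0, 0, 0], "claw": 0.6},
    {"delta_pos": [0, 2, -121], "turn": [0, 0, 0], "claw": 0.6},
    {"delta_pos": [0, 2, -121], "turn": [0, 0, 0], "claw": 0.6},
    {"delta_pos": [0, 2, -121], "turn": [0, 0, 0], "claw": 0.6},
    {"delta_pos": [0, 2, -121], "turn": [0, 0, 0], "claw": 0.6}
  ]
}}

```text
t: 2.6
ee_pos: [0.4599, 0.098, 0.0638]
eef_rot: [[-0.958, 0.285, 0.0], [0.285, 0.958, -0.0], [-0.0, -0.0, -1.0]]
force: [0.7, -1.4, 0.7]
width: 0.0448
finger_force: 0.3
```

{"name": "move_arm", "arguments": {
  "rows": [
    {"delta_pos": [0, 0, 0], "turn": [0, 0, 0], "claw": 0.7},
    {"delta_pos": [0, 0, 0], "turn": [0, 0, 0], "claw": 0.7},
    {"delta_pos": [0, 0, 0], "turn": [0, 0, 0], "claw": 0.7},
    {"delta_pos": [0, 0, 10], "turn": [0, 0, 0], "claw": 0.7},
    {"delta_pos": [0, 0, 20], "turn": [0, 0, 0], "claw": 0.7}
  ]
}}

```text
t: 3.22
ee_pos: [0.4597, 0.0981, 0.084]
eef_rot: [[-0.958, 0.285, -0.0], [0.285, 0.958, 0.0], [0.0, 0.0, -1.0]]
force: [-0.6, 0.5, 0.4]
width: 0.0437
finger_force: 30.0
```

{"name": "move_arm", "arguments": {
  "rows": [
    {"delta_pos": [0, 0, 30], "turn": [0, 0, 0], "claw": 0.7},
    {"delta_pos": [0, 0, 70], "turn": [0, 0, 0], "claw": 0.7},
    {"delta_pos": [10, 2, 105], "turn": [0, 0, 0], "claw": 0.7},
    {"delta_pos": [50, 10, 120], "turn": [0, 0, 0], "claw": 0.7},
    {"delta_pos": [95, 20, 120], "turn": [0, 0, 0], "claw": 0.7},
    {"delta_pos": [130, 28, 110], "turn": [0, 0, 0], "claw": 0.7},
    {"delta_pos": [145, 32, 90], "turn": [0, 0, 0], "claw": 0.7},
    {"delta_pos": [145, 32, 60], "turn": [0, 0, 0], "claw": 0.7},
    {"delta_pos": [145, 32, 30], "turn": [0, 0, 0], "claw": 0.7},
    {"delta_pos": [145, 32, 5], "turn": [0, 0, 0], "claw": 0.7},
    {"delta_pos": [145, 32, -12], "turn": [0, 0, 0], "claw": 0.7},
    {"delta_pos": [145, 32, -22], "turn": [0, 0, 0], "claw": 0.7},
    {"delta_pos": [145, 32, -26], "turn": [0, 0, 0], "claw": 0.7},
    {"delta_pos": [145, 32, -26], "turn": [0, 0, 0], "claw": 0.7}
  ]
}}

```text
t: 4.97
ee_pos: [0.6052, 0.1301, 0.0581]
eef_rot: [[-0.958, 0.285, 0.001], [0.285, 0.958, 0.0], [-0.001, 0.0, -1.0]]
force: [0.4, 0.3, 0.4]
width: 0.0438
finger_force: 30.0
```

{"name": "move_arm", "arguments": {
  "rows": [
    {"delta_pos": [0, 0, -1], "turn": [0, 0, 0], "claw": 0.7},
    {"delta_pos": [0, 0, -2], "turn": [0, 0, 0], "claw": 0.7},
    {"delta_pos": [0, 0, -2], "turn": [0, 0, 0], "claw": 0.7},
    {"delta_pos": [0, 0, -2], "turn": [0, 0, 0], "claw": 0.2},
    {"delta_pos": [0, 0, -2], "turn": [0, 0, 0], "claw": 0.2},
    {"delta_pos": [0, 0, -2], "turn": [0, 0, 0], "claw": 0.2},
    {"delta_pos": [0, 0, -2], "turn": [0, 0, 0], "claw": 0.2},
    {"delta_pos": [0, 0, 10], "turn": [0, 0, 0], "claw": 0.2},
    {"delta_pos": [0, 0, 40], "turn": [0, 0, 0], "claw": 0.2},
    {"delta_pos": [0, 0, 90], "turn": [0, 0, 0], "claw": 0.2},
    {"delta_pos": [0, 0, 150], "turn": [0, 0, 0], "claw": 0.2},
    {"delta_pos": [0, 0, 210], "turn": [0, 0, 0], "claw": 0.2},
    {"delta_pos": [0, 0, 230], "turn": [0, 0, 0], "claw": 0.4}
  ]
}}

```text
t: 6.6
ee_pos: [0.6067, 0.1303, 0.2943]
eef_rot: [[-0.958, 0.285, 0.009], [0.285, 0.958, 0.001], [-0.009, 0.003, -1.0]]
force: [-0.1, 1.6, -0.3]
width: 0.0652
finger_force: 0.0
```

```bash
python3 - <<'E'
from h import *
s=ctrl.sense(); print(s["ee_pos"],s["joints"])
im,d,W,K,T=grab("scene"); save(cv2.resize(im[140:350,150:430],None,fx=2.5,fy=2.5,interpolation=cv2.INTER_CUBIC),"pics/placed.png")
X,Y,Z=W[...,0],W[...,1],W[...,2]
m=(abs(X-.605)<.04)&(abs(Y-.13)<.04)&(Z>.02)&(Z<.1); P=W[m]; print("plug placed",len(P),np.nanmedian(P,0),np.nanmax(P[:,2]))
E
```

```text
[0.6067487  0.13026337 0.29428958] [ 8.44772562e-02  1.75420974e-01  1.48543278e+00  1.04087729e-05
  1.47146167e+00 -1.19711000e+00]
plug placed 460 [0.60149175 0.11599086 0.05296489] 0.07873119908062909
```

View pics/placed.png

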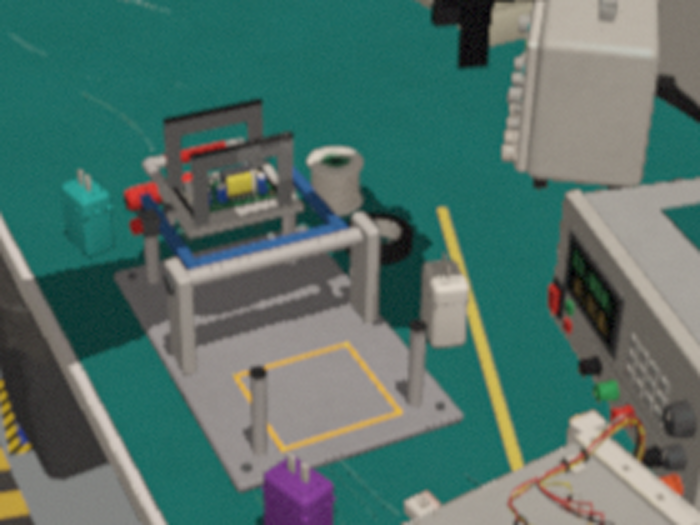

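The white plug stands upright on the bench at crop (447,300), beside the plate, and the bay is empty. Now the handle.

```bash
cat >> h.py <<'E'
from scipy.spatial.transform import Rotation as Ro
yaw=np.radians(-1.2); xs=np.array([np.cos(yaw),np.sin(yaw),0]); ys=np.array([-np.sin(yaw),np.cos(yaw),0]); zs=np.array([0,0,1.])
def tool(world_deg):  # direction of backing in the stand's y-z plane, deg from +y
    a=np.radians(world_deg); b=ys*np.cos(a)+zs*np.sin(a); y=ys*np.sin(a)-zs*np.cos(a)
    return np.stack([np.cross(y,-b),y,-b],1), b
E
python3 - <<'E'
from h import *
s=ctrl.sense(); R,b=tool(57); bar=np.array([.4766,.3595,.090])
print("turn",np.degrees(Ro.from_matrix(R@np.array(s["eef_rot"]).T).as_rotvec()))
for k in(.113,.003): print((bar+k*b-s["ee_pos"])*1000)
print(-b*110)
E
```

```text
turn [-32.82054381   5.64441087  14.78499271]
[-129.02562526  290.75243241 -110.17357373]
[-130.28029178  230.85527788 -202.42733621]
[ -1.25466653 -59.89715453 -92.25376247]
```

{"name": "move_arm", "arguments": {
  "rows": [
    {"delta_pos": [-25, 50, 10], "turn": [0, 0, 0], "claw": 0.62},
    {"delta_pos": [-50, 100, 10], "turn": [0, 0, 0], "claw": 0.62},
    {"delta_pos": [-75, 150, 10], "turn": [0, 0, 0], "claw": 0.62},
    {"delta_pos": [-100, 205, 10], "turn": [-7, 1, 3], "claw": 0.62},
    {"delta_pos": [-120, 255, 0], "turn": [-14, 2.5, 6.5], "claw": 0.62},
    {"delta_pos": [-129, 291, -20], "turn": [-22, 3.8, 10], "claw": 0.62},
    {"delta_pos": [-129, 291, -60], "turn": [-30, 5, 13.3], "claw": 0.62},
    {"delta_pos": [-129, 291, -90], "turn": [-32.8, 5.6, 14.8], "claw": 0.62},
    {"delta_pos": [-129, 291, -110], "turn": [-32.8, 5.6, 14.8], "claw": 0.62},
    {"delta_pos": [-129, 291, -110], "turn": [-32.8, 5.6, 14.8], "claw": 0.62},
    {"delta_pos": [-129, 291, -110], "turn": [-32.8, 5.6, 14.8], "claw": 0.62}
  ]
}}

```text
t: 8.02
ee_pos: [0.4768, 0.4209, 0.1796]
eef_rot: [[-1.0, 0.02, -0.019], [0.027, 0.838, -0.545], [0.005, -0.545, -0.838]]
force: [0.2, 0.1, 0.8]
width: 0.0331
finger_force: 0.0
```

```bash
python3 - <<'E'
from h import *
s=ctrl.sense(); R,b=tool(57); bar=np.array([.4766,.3595,.090])
print(s["joints"],s["width"]);print("turn",np.degrees(Ro.from_matrix(R@np.array(s["eef_rot"]).T).as_rotvec()))
print((bar+.003*b-s["ee_pos"])*1000)
im,d,W,K,T=grab("scene"); save(cv2.resize(im[100:310,120:400],None,fx=2.5,fy=2.5,interpolation=cv2.INTER_CUBIC),"pics/pre.png")
E
```

```text
[ 0.78696015  0.64372585  1.18794569 -0.38649541  1.74098015 -0.74013263] 0.033120913685162436
turn [ 0.03305944 -0.27188311  0.34376583]
[ -0.17722498 -59.76807734 -87.10911611]
```

View pics/pre.png

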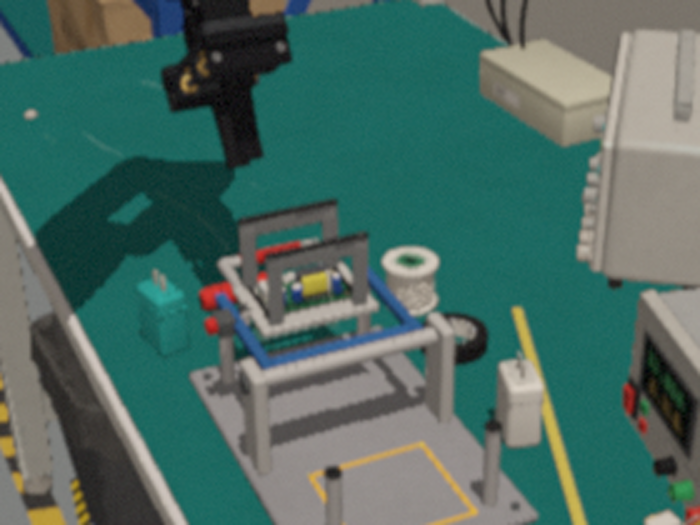

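The gripper, at crop (240,150), is leaning outward behind the red sleeve at (280,250). Nothing blocks the path, so I approach and grip.

{"name": "move_arm", "arguments": {
  "rows": [
    {"delta_pos": [0, -20, -29], "turn": [0, 0, 0], "claw": 0.62},
    {"delta_pos": [0, -36, -53], "turn": [0, 0, 0], "claw": 0.62},
    {"delta_pos": [0, -48, -70], "turn": [0, 0, 0], "claw": 0.62},
    {"delta_pos": [0, -55, -80], "turn": [0, 0, 0], "claw": 0.62},
    {"delta_pos": [0, -60, -87], "turn": [0, 0, 0], "claw": 0.62},
    {"delta_pos": [0, -60, -87], "turn": [0, 0, 0], "claw": 0.62},
    {"delta_pos": [0, -60, -87], "turn": [0, 0, 0], "claw": 0.62}
  ]
}}

```text
t: 8.95
ee_pos: [0.4762, 0.3617, 0.0912]
eef_rot: [[-1.0, 0.018, -0.019], [0.025, 0.837, -0.546], [0.006, -0.546, -0.837]]
force: [0.1, 0.1, 0.5]
width: 0.0329
finger_force: 0.0
```

{"name": "move_arm", "arguments": {
  "rows": [
    {"delta_pos": [0, 0, 0], "turn": [0, 0, 0], "claw": 0.75},
    {"delta_pos": [0, 0, 0], "turn": [0, 0, 0], "claw": 0.82},
    {"delta_pos": [0, 0, 0], "turn": [0, 0, 0], "claw": 0.88},
    {"delta_pos": [0, 0, 0], "turn": [0, 0, 0], "claw": 0.95},
    {"delta_pos": [0, 0, 0], "turn": [0, 0, 0], "claw": 0.95},
    {"delta_pos": [0, 0, 0], "turn": [0, 0, 0], "claw": 0.95}
  ]
}}

```text
t: 9.7
ee_pos: [0.4759, 0.361, 0.0909]
eef_rot: [[-1.0, 0.018, -0.02], [0.026, 0.837, -0.547], [0.007, -0.547, -0.837]]
force: [0.3, -1.3, 3.0]
width: 0.011
finger_force: 30.0
```

{"name": "move_arm", "arguments": {
  "rows": [
    {"delta_pos": [0, -4, 0], "turn": [0, 0, 0], "claw": 0.95},
    {"delta_pos": [0, -8, 0], "turn": [0, 0, 0], "claw": 0.95},
    {"delta_pos": [0, -12, 0], "turn": [0, 0, 0], "claw": 0.95},
    {"delta_pos": [-0.4, -16, 0], "turn": [0, 0, 0], "claw": 0.95},
    {"delta_pos": [-0.4, -16, 0], "turn": [0, 0, 0], "claw": 0.95}
  ]
}}

```text
t: 10.32
ee_pos: [0.4755, 0.3448, 0.0908]
eef_rot: [[-1.0, 0.018, -0.019], [0.026, 0.837, -0.547], [0.007, -0.547, -0.837]]
force: [-1.0, 0.7, 3.4]
width: 0.0109
finger_force: 30.0
```

{"name": "move_arm", "arguments": {
  "rows": [
    {"delta_pos": [0, -2, 0], "turn": [0, 0, 0], "claw": 0.95},
    {"delta_pos": [0, -4, 0], "turn": [0, 0, 0], "claw": 0.95},
    {"delta_pos": [0, -4, 0], "turn": [0, 0, 0], "claw": 0.95}
  ]
}}

```text
t: 10.7
ee_pos: [0.4754, 0.3406, 0.0908]
eef_rot: [[-1.0, 0.018, -0.02], [0.026, 0.836, -0.547], [0.007, -0.548, -0.837]]
force: [-1.2, 1.0, 5.7]
width: 0.0106
finger_force: 30.0
```

{"name": "move_arm", "arguments": {
  "rows": [
    {"delta_pos": [0, -1, 0], "turn": [0, 0, 0], "claw": 0.95},
    {"delta_pos": [0, -2, 0], "turn": [0, 0, 0], "claw": 0.95},
    {"delta_pos": [0, -2, 0], "turn": [0, 0, 0], "claw": 0.95}
  ]
}}

```text
t: 11.08
ee_pos: [0.4754, 0.3386, 0.0908]
eef_rot: [[-1.0, 0.018, -0.02], [0.026, 0.836, -0.548], [0.007, -0.548, -0.836]]
force: [-1.9, 0.5, 4.8]
width: 0.0111
finger_force: 30.0
```

{"name": "move_arm", "arguments": {
  "rows": [
    {"delta_pos": [0, -1, 0], "turn": [0, 0, 0], "claw": 0.95},
    {"delta_pos": [0, -1.5, 0], "turn": [0, 0, 0], "claw": 0.95},
    {"delta_pos": [0, -1.5, 0], "turn": [0, 0, 0], "claw": 0.95}
  ]
}}

```text
t: 11.45
ee_pos: [0.4754, 0.3372, 0.0908]
eef_rot: [[-1.0, 0.018, -0.02], [0.026, 0.836, -0.547], [0.007, -0.548, -0.837]]
force: [-1.2, 1.1, 5.6]
width: 0.0109
finger_force: 30.0
```

{"name": "move_arm", "arguments": {
  "rows": [
    {"delta_pos": [0, -1, 0], "turn": [0, 0, 0], "claw": 0.95},
    {"delta_pos": [0, -1.5, 0], "turn": [0, 0, 0], "claw": 0.95},
    {"delta_pos": [0, -1.5, 0], "turn": [0, 0, 0], "claw": 0.95}
  ]
}}

```text
t: 11.82
ee_pos: [0.4754, 0.3364, 0.0908]
eef_rot: [[-1.0, 0.018, -0.02], [0.026, 0.837, -0.546], [0.007, -0.547, -0.837]]
force: [-2.6, 3.5, 5.4]
width: 0.0107
finger_force: 30.0
```

{"name": "move_arm", "arguments": {
  "rows": [
    {"delta_pos": [0, -1, 0], "turn": [0, 0, 0], "claw": 0.95},
    {"delta_pos": [0, -1, 0], "turn": [0, 0, 0], "claw": 0.95}
  ]
}}

```text
t: 12.08
ee_pos: [0.4754, 0.3364, 0.0908]
eef_rot: [[-1.0, 0.017, -0.019], [0.025, 0.838, -0.545], [0.006, -0.545, -0.838]]
force: [-1.4, 5.8, 6.2]
width: 0.0108
finger_force: 30.0
```

{"name": "move_arm", "arguments": {
  "rows": [
    {"delta_pos": [0, -1, 0], "turn": [0, 0, 0], "claw": 0.95},
    {"delta_pos": [0, -1, 0], "turn": [0, 0, 0], "claw": 0.95}
  ]
}}

```text
t: 12.32
ee_pos: [0.4754, 0.3363, 0.0908]
eef_rot: [[-1.0, 0.017, -0.018], [0.025, 0.839, -0.543], [0.006, -0.543, -0.84]]
force: [-3.0, 9.8, 5.5]
width: 0.0109
finger_force: 30.0
```

{"name": "move_arm", "arguments": {
  "rows": [
    {"delta_pos": [0, -1, 0], "turn": [0, 0, 0], "claw": 0.95},
    {"delta_pos": [0, -1, 0], "turn": [0, 0, 0], "claw": 0.95}
  ]
}}

```text
t: 12.58
ee_pos: [0.4754, 0.3362, 0.0908]
eef_rot: [[-1.0, 0.017, -0.018], [0.024, 0.84, -0.541], [0.006, -0.542, -0.841]]
force: [-2.4, 12.7, 5.2]
width: 0.0106
finger_force: 30.0
```

It's against a hard stop. One more push, then the tug.

{"name": "move_arm", "arguments": {
  "rows": [
    {"delta_pos": [0, -1, 0], "turn": [0, 0, 0], "claw": 0.95},
    {"delta_pos": [0, -2, 0], "turn": [0, 0, 0], "claw": 0.95},
    {"delta_pos": [0, -2, 0], "turn": [0, 0, 0], "claw": 0.95}
  ]
}}

```text
t: 12.95
ee_pos: [0.4754, 0.3361, 0.0908]
eef_rot: [[-1.0, 0.017, -0.016], [0.023, 0.843, -0.538], [0.005, -0.538, -0.843]]
force: [-2.9, 19.2, 3.9]
width: 0.0107
finger_force: 30.1
```

{"name": "move_arm", "arguments": {
  "rows": [
    {"delta_pos": [0, 2, 0], "turn": [0, 0, 0], "claw": 0.95},
    {"delta_pos": [0, 4, 0], "turn": [0, 0, 0], "claw": 0.95},
    {"delta_pos": [0, 6, 0], "turn": [0, 0, 0], "claw": 0.95},
    {"delta_pos": [0, 8, 0], "turn": [0, 0, 0], "claw": 0.95},
    {"delta_pos": [0, 9, 0], "turn": [0, 0, 0], "claw": 0.95},
    {"delta_pos": [0, 9, 0], "turn": [0, 0, 0], "claw": 0.95}
  ]
}}

```text
t: 13.7
ee_pos: [0.4754, 0.3391, 0.0908]
eef_rot: [[-1.0, 0.018, -0.021], [0.026, 0.836, -0.549], [0.007, -0.549, -0.836]]
force: [-1.6, -0.6, 6.0]
width: 0.0109
finger_force: 30.0
```

{"name": "move_arm", "arguments": {
  "rows": [
    {"delta_pos": [0, 1, 0], "turn": [0, 0, 0], "claw": 0.95},
    {"delta_pos": [0, 2, 0], "turn": [0, 0, 0], "claw": 0.95},
    {"delta_pos": [0, 2, 0], "turn": [0, 0, 0], "claw": 0.95}
  ]
}}

```text
t: 14.08
ee_pos: [0.4754, 0.3394, 0.0907]
eef_rot: [[-1.0, 0.018, -0.022], [0.027, 0.834, -0.551], [0.008, -0.552, -0.834]]
force: [-1.3, -6.7, 5.6]
width: 0.0108
finger_force: 30.0
```

{"name": "move_arm", "arguments": {
  "rows": [
    {"delta_pos": [0, 1, 0], "turn": [0, 0, 0], "claw": 0.95},
    {"delta_pos": [0, 1.5, 0], "turn": [0, 0, 0], "claw": 0.95},
    {"delta_pos": [0, 1.5, 0], "turn": [0, 0, 0], "claw": 0.95},
    {"delta_pos": [0, 1.5, 0], "turn": [0, 0, 0], "claw": 0.95}
  ]
}}

```text
t: 14.58
ee_pos: [0.4753, 0.3397, 0.0907]
eef_rot: [[-1.0, 0.018, -0.023], [0.028, 0.832, -0.554], [0.009, -0.554, -0.833]]
force: [-0.8, -9.8, 7.4]
width: 0.0106
finger_force: 30.0
```

{"name": "move_arm", "arguments": {
  "rows": [
    {"delta_pos": [0, 0.5, 0], "turn": [0, 0, 0], "claw": 0.95},
    {"delta_pos": [0, 0.5, 0], "turn": [0, 0, 0], "claw": 0.95},
    {"delta_pos": [0, 0.5, 0], "turn": [0, 0, 0], "claw": 0.95}
  ]
}}

```text
t: 14.95
ee_pos: [0.4753, 0.3397, 0.0907]
eef_rot: [[-1.0, 0.019, -0.023], [0.028, 0.832, -0.554], [0.009, -0.555, -0.832]]
force: [-0.3, -11.0, 6.5]
width: 0.011
finger_force: 30.0
```

{"name": "move_arm", "arguments": {
  "rows": [
    {"delta_pos": [0, -2, 0], "turn": [0, 0, 0], "claw": 0.95},
    {"delta_pos": [0, -5, 0], "turn": [0, 0, 0], "claw": 0.95},
    {"delta_pos": [0, -5, 0], "turn": [0, 0, 0], "claw": 0.95}
  ]
}}

```text
t: 15.32
ee_pos: [0.4754, 0.3378, 0.0907]
eef_rot: [[-1.0, 0.018, -0.021], [0.027, 0.836, -0.549], [0.008, -0.549, -0.836]]
force: [-1.4, -1.8, 6.3]
width: 0.0106
finger_force: 30.0
```

```bash
cat >> h.py <<'E'
def table(phis,p0,r=161.5):
    wd=lambda p:57+40*p/180
    f=lambda p: r*(np.cos(np.radians(p))*ys+np.sin(np.radians(p))*zs)+3*tool(wd(p))[1]
    for p in phis:
        t=(wd(p)-wd(p0)); print(p,(f(p)-f(p0)).round(0 if p-p0>6 else 1).tolist(),(t*xs).round(1).tolist())
E
python3 -c "
from h import *
table([1,3,6,9,12,16,20],0); table(range(24,81,4),20)"
```

```text
1 [-0.0, -0.0, 2.8] [0.2, -0.0, 0.0]
3 [-0.0, -0.3, 8.5] [0.7, -0.0, 0.0]
6 [-0.0, -0.9, 16.9] [1.3, -0.0, 0.0]
9 [-0.0, -2.0, 25.0] [2.0, -0.0, 0.0]
12 [-0.0, -4.0, 34.0] [2.7, -0.1, 0.0]
16 [-0.0, -6.0, 45.0] [3.6, -0.1, 0.0]
20 [-0.0, -10.0, 55.0] [4.4, -0.1, 0.0]
24 [-0.1, -4.3, 10.5] [0.9, -0.0, 0.0]
28 [-0.0, -9.0, 21.0] [1.8, -0.0, 0.0]
32 [-0.0, -15.0, 30.0] [2.7, -0.1, 0.0]
36 [-0.0, -21.0, 40.0] [3.6, -0.1, 0.0]
40 [-1.0, -28.0, 49.0] [4.4, -0.1, 0.0]
44 [-1.0, -36.0, 57.0] [5.3, -0.1, 0.0]
48 [-1.0, -44.0, 65.0] [6.2, -0.1, 0.0]
52 [-1.0, -53.0, 72.0] [7.1, -0.1, 0.0]
56 [-1.0, -62.0, 79.0] [8.0, -0.2, 0.0]
60 [-1.0, -71.0, 85.0] [8.9, -0.2, 0.0]
64 [-2.0, -81.0, 90.0] [9.8, -0.2, 0.0]
68 [-2.0, -92.0, 95.0] [10.7, -0.2, 0.0]
72 [-2.0, -102.0, 99.0] [11.6, -0.2, 0.0]
76 [-2.0, -113.0, 102.0] [12.4, -0.3, 0.0]
80 [-3.0, -124.0, 104.0] [13.3, -0.3, 0.0]
```

{"name": "move_arm", "arguments": {
  "rows": [
    {"delta_pos": [0, 0, 3], "turn": [0.2, 0, 0], "claw": 0.95},
    {"delta_pos": [0, -0.3, 8.5], "turn": [0.7, 0, 0], "claw": 0.95},
    {"delta_pos": [0, -0.9, 18], "turn": [1.3, 0, 0], "claw": 0.95},
    {"delta_pos": [0, -2, 27], "turn": [2, 0, 0], "claw": 0.95},
    {"delta_pos": [0, -3.5, 36], "turn": [2.7, -0.1, 0], "claw": 0.95},
    {"delta_pos": [0, -6, 47], "turn": [3.6, -0.1, 0], "claw": 0.95},
    {"delta_pos": [0, -9.7, 57], "turn": [4.4, -0.1, 0], "claw": 0.95},
    {"delta_pos": [0, -9.7, 57], "turn": [4.4, -0.1, 0], "claw": 0.95}
  ]
}}

```text
t: 16.32
ee_pos: [0.4753, 0.3291, 0.1496]
eef_rot: [[-1.0, 0.02, -0.018], [0.026, 0.876, -0.481], [0.007, -0.481, -0.877]]
force: [-3.5, 0.4, 0.5]
width: 0.0108
finger_force: 30.1
```

```bash
python3 - <<'E'
from h import *
s=ctrl.sense(); h=np.array([.1746,.0885]) # rough TCP-frame hinge
bar=s["ee_pos"]-.003*(-np.array(s["eef_rot"])[:,2]); y=(bar-[.4717,0,0])@ys; 
y0=(np.array([.4754,.3362,.0908])-.003*np.array([.021,.545,.838])-[.4717,0,0])@ys-.160
v=np.array([y-y0,bar[2]-(.0908-.0025)]); print("r",np.hypot(*v)*1e3,"phi",np.degrees(np.arctan2(v[1],v[0])),s["force"],y0)
E
```

```text
r 163.93843952420772 phi 20.951634796473627 [-3.48019529  0.38908282  0.46422586] 0.17456779194787744
```

{"name": "move_arm", "arguments": {
  "rows": [
    {"delta_pos": [0, -4.5, 10], "turn": [0.9, 0, 0], "claw": 0.95},
    {"delta_pos": [0, -10, 20], "turn": [1.8, 0, 0], "claw": 0.95},
    {"delta_pos": [0, -16, 29], "turn": [2.7, 0, 0], "claw": 0.95},
    {"delta_pos": [0, -23, 38], "turn": [3.6, -0.1, 0], "claw": 0.95},
    {"delta_pos": [-1, -30, 47], "turn": [4.4, -0.1, 0], "claw": 0.95},
    {"delta_pos": [-1, -38, 55], "turn": [5.3, -0.1, 0], "claw": 0.95},
    {"delta_pos": [-1, -46, 63], "turn": [6.2, -0.1, 0], "claw": 0.95},
    {"delta_pos": [-1, -54, 70], "turn": [7.1, -0.1, 0], "claw": 0.95},
    {"delta_pos": [-1, -63, 76], "turn": [8, -0.2, 0], "claw": 0.95},
    {"delta_pos": [-1, -72, 82], "turn": [8.9, -0.2, 0], "claw": 0.95},
    {"delta_pos": [-2, -82, 88], "turn": [9.8, -0.2, 0], "claw": 0.95},
    {"delta_pos": [-2, -92, 92], "turn": [10.7, -0.2, 0], "claw": 0.95},
    {"delta_pos": [-2, -103, 96], "turn": [11.6, -0.2, 0], "claw": 0.95},
    {"delta_pos": [-2, -113, 99], "turn": [12.4, -0.3, 0], "claw": 0.95},
    {"delta_pos": [-3, -124, 101], "turn": [13.3, -0.3, 0], "claw": 0.95},
    {"delta_pos": [-3, -124, 101], "turn": [13.3, -0.3, 0], "claw": 0.95}
  ]
}}

```text
t: 18.32
ee_pos: [0.4725, 0.2045, 0.2514]
eef_rot: [[-1.0, 0.022, -0.011], [0.025, 0.964, -0.266], [0.005, -0.266, -0.964]]
force: [-4.3, 1.9, 7.5]
width: 0.011
finger_force: 30.0
```

```bash
cat >> h.py <<'E'
def where():
    s=ctrl.sense(); bar=s["ee_pos"]+.003*np.array(s["eef_rot"])[:,2]; y=(bar-[.4717,0,0])@ys
    v=np.array([y-.1746,bar[2]-.0883])*1e3; print("r",np.hypot(*v),"phi",np.degrees(np.arctan2(v[1],v[0])),s["force"],"tilt",np.degrees(np.arctan2(-s["eef_rot"][2][2],-s["eef_rot"][1][2])), s["joints"])
E
python3 -c "
from h import *
where(); table(range(84,141,4),80)"
```

```text
r 162.84849935556548 phi 79.70587274586595 [-4.31771021  1.91675406  7.52020629] tilt 74.56893270905734 [ 0.40531161  0.06293568  1.71017432 -0.24314893  1.49013532 -1.10707497]
84 [-0.2, -11.2, 1.6] [0.9, -0.0, 0.0]
88 [-0.0, -22.0, 2.0] [1.8, -0.0, 0.0]
92 [-1.0, -34.0, 2.0] [2.7, -0.1, 0.0]
96 [-1.0, -45.0, 2.0] [3.6, -0.1, 0.0]
100 [-1.0, -56.0, 0.0] [4.4, -0.1, 0.0]
104 [-1.0, -67.0, -2.0] [5.3, -0.1, 0.0]
108 [-2.0, -78.0, -5.0] [6.2, -0.1, 0.0]
112 [-2.0, -89.0, -9.0] [7.1, -0.1, 0.0]
116 [-2.0, -99.0, -14.0] [8.0, -0.2, 0.0]
120 [-2.0, -109.0, -19.0] [8.9, -0.2, 0.0]
124 [-2.0, -119.0, -25.0] [9.8, -0.2, 0.0]
128 [-3.0, -128.0, -32.0] [10.7, -0.2, 0.0]
132 [-3.0, -137.0, -39.0] [11.6, -0.2, 0.0]
136 [-3.0, -145.0, -47.0] [12.4, -0.3, 0.0]
140 [-3.0, -152.0, -55.0] [13.3, -0.3, 0.0]
```

{"name": "move_arm", "arguments": {
  "rows": [
    {"delta_pos": [-1, -11, 1], "turn": [0.9, 0, 0], "claw": 0.95},
    {"delta_pos": [-1, -22, 2], "turn": [1.8, 0, 0], "claw": 0.95},
    {"delta_pos": [-2, -34, 2], "turn": [2.7, -0.1, 0], "claw": 0.95},
    {"delta_pos": [-2, -45, 1.5], "turn": [3.6, -0.1, 0], "claw": 0.95},
    {"delta_pos": [-2, -56, 0], "turn": [4.4, -0.1, 0], "claw": 0.95},
    {"delta_pos": [-2, -67, -2], "turn": [5.3, -0.1, 0], "claw": 0.95},
    {"delta_pos": [-3, -78, -5], "turn": [6.2, -0.1, 0], "claw": 0.95},
    {"delta_pos": [-3, -89, -9], "turn": [7.1, -0.1, 0], "claw": 0.95},
    {"delta_pos": [-3, -99, -14], "turn": [8, -0.2, 0], "claw": 0.95},
    {"delta_pos": [-3, -109, -19], "turn": [8.9, -0.2, 0], "claw": 0.95},
    {"delta_pos": [-3, -119, -25], "turn": [9.8, -0.2, 0], "claw": 0.95},
    {"delta_pos": [-4, -128, -32], "turn": [10.7, -0.2, 0], "claw": 0.95},
    {"delta_pos": [-4, -137, -39], "turn": [11.6, -0.2, 0], "claw": 0.95},
    {"delta_pos": [-4, -145, -47], "turn": [12.4, -0.3, 0], "claw": 0.95},
    {"delta_pos": [-4, -152, -55], "turn": [13.3, -0.3, 0], "claw": 0.95},
    {"delta_pos": [-4, -152, -55], "turn": [13.3, -0.3, 0], "claw": 0.95}
  ]
}}

```text
t: 20.32
ee_pos: [0.4682, 0.0522, 0.1919]
eef_rot: [[-1.0, 0.022, -0.009], [0.023, 0.999, -0.038], [0.008, -0.038, -0.999]]
force: [7.3, -1.3, -5.0]
width: 0.0105
finger_force: 30.4
```

```bash
python3 -c "
from h import *
where(); table([143,146,149,152,155,158,161,164,166,168,170,172,174,176,178,180],140)"
```

```text
r 158.64224131144493 phi 140.62404839236146 [ 7.330497   -1.28128746 -5.01929701] tilt 87.84964878646069 [-0.03064179 -0.09820857  1.96199514 -0.03937286  1.2857189  -1.56773664]
143 [-0.1, -5.3, -6.6] [0.7, -0.0, 0.0]
146 [-0.2, -10.2, -13.5] [1.3, -0.0, 0.0]
149 [-0.0, -15.0, -21.0] [2.0, -0.0, 0.0]
152 [-0.0, -19.0, -28.0] [2.7, -0.1, 0.0]
155 [-0.0, -23.0, -36.0] [3.3, -0.1, 0.0]
158 [-1.0, -26.0, -43.0] [4.0, -0.1, 0.0]
161 [-1.0, -29.0, -51.0] [4.7, -0.1, 0.0]
164 [-1.0, -32.0, -59.0] [5.3, -0.1, 0.0]
166 [-1.0, -33.0, -65.0] [5.8, -0.1, 0.0]
168 [-1.0, -35.0, -70.0] [6.2, -0.1, 0.0]
170 [-1.0, -36.0, -76.0] [6.7, -0.1, 0.0]
172 [-1.0, -37.0, -81.0] [7.1, -0.1, 0.0]
174 [-1.0, -37.0, -87.0] [7.6, -0.2, 0.0]
176 [-1.0, -38.0, -93.0] [8.0, -0.2, 0.0]
178 [-1.0, -38.0, -98.0] [8.4, -0.2, 0.0]
180 [-1.0, -38.0, -104.0] [8.9, -0.2, 0.0]
```

{"name": "move_arm", "arguments": {
  "rows": [
    {"delta_pos": [1, -6, -6], "turn": [0.7, 0, 0], "claw": 0.95},
    {"delta_pos": [2, -11.5, -13], "turn": [1.3, 0, 0], "claw": 0.95},
    {"delta_pos": [2, -16.5, -20], "turn": [2, 0, 0], "claw": 0.95},
    {"delta_pos": [2, -20.5, -28], "turn": [2.7, -0.1, 0], "claw": 0.95},
    {"delta_pos": [2, -24.5, -35], "turn": [3.3, -0.1, 0], "claw": 0.95},
    {"delta_pos": [1.5, -27.5, -43], "turn": [4, -0.1, 0], "claw": 0.95},
    {"delta_pos": [1.5, -30.5, -51], "turn": [4.7, -0.1, 0], "claw": 0.95},
    {"delta_pos": [1.5, -33.5, -59], "turn": [5.3, -0.1, 0], "claw": 0.95},
    {"delta_pos": [1.5, -35, -65], "turn": [5.8, -0.1, 0], "claw": 0.95},
    {"delta_pos": [1.5, -36.5, -70], "turn": [6.2, -0.1, 0], "claw": 0.95},
    {"delta_pos": [1.5, -37.5, -76], "turn": [6.7, -0.1, 0], "claw": 0.95},
    {"delta_pos": [1.5, -38.5, -81], "turn": [7.1, -0.1, 0], "claw": 0.95},
    {"delta_pos": [1.5, -38.5, -81], "turn": [7.1, -0.1, 0], "claw": 0.95}
  ]
}}

```text
t: 21.95
ee_pos: [0.4679, 0.0151, 0.1105]
eef_rot: [[-1.0, 0.022, -0.011], [0.021, 0.996, 0.088], [0.013, 0.088, -0.996]]
force: [-2.7, 4.6, -3.0]
width: 0.0101
finger_force: 30.0
```

```bash
python3 -c "
from h import *
where()"
```

```text
r 160.43537288763972 phi 173.1050152685499 [-2.69802114  4.60866535 -2.95371628] tilt 95.04412449209075 [-0.19512081 -0.00209438  2.03856154  0.09292061  1.13477693 -1.78508588]
```

{"name": "move_arm", "arguments": {
  "rows": [
    {"delta_pos": [0, 0.5, -3], "turn": [0.3, 0, 0], "claw": 0.95},
    {"delta_pos": [0, 0.5, -6], "turn": [0.6, 0, 0], "claw": 0.95},
    {"delta_pos": [0, 0.5, -9], "turn": [0.9, 0, 0], "claw": 0.95},
    {"delta_pos": [0, 0.5, -12], "turn": [1.2, 0, 0], "claw": 0.95},
    {"delta_pos": [0, 0.5, -15], "turn": [1.4, 0, 0], "claw": 0.95},
    {"delta_pos": [0, 0.5, -17], "turn": [1.6, 0, 0], "claw": 0.95},
    {"delta_pos": [0, 0.5, -17], "turn": [1.6, 0, 0], "claw": 0.95}
  ]
}}

```text
t: 22.82
ee_pos: [0.468, 0.0147, 0.0941]
eef_rot: [[-1.0, 0.021, -0.011], [0.02, 0.993, 0.114], [0.013, 0.113, -0.993]]
force: [-6.0, -1.2, -0.9]
width: 0.0102
finger_force: 29.8
```

{"name": "move_arm", "arguments": {
  "rows": [
    {"delta_pos": [0, 0, -1], "turn": [0, 0, 0], "claw": 0.95},
    {"delta_pos": [0, 0, -2], "turn": [0, 0, 0], "claw": 0.95},
    {"delta_pos": [0, 0, -2], "turn": [0, 0, 0], "claw": 0.95}
  ]
}}

```text
t: 23.2
ee_pos: [0.468, 0.0147, 0.0923]
eef_rot: [[-1.0, 0.021, -0.011], [0.02, 0.993, 0.113], [0.013, 0.113, -0.993]]
force: [-5.7, -0.8, 1.6]
width: 0.0106
finger_force: 29.7
```

{"name": "move_arm", "arguments": {
  "rows": [
    {"delta_pos": [0, 0, -1], "turn": [0, 0, 0], "claw": 0.95},
    {"delta_pos": [0, 0, -2], "turn": [0, 0, 0], "claw": 0.95},
    {"delta_pos": [0, 0, -2], "turn": [0, 0, 0], "claw": 0.95}
  ]
}}

```text
t: 23.58
ee_pos: [0.468, 0.0147, 0.0903]
eef_rot: [[-1.0, 0.021, -0.011], [0.02, 0.993, 0.113], [0.013, 0.113, -0.993]]
force: [-5.5, -0.7, 1.4]
width: 0.0102
finger_force: 29.7
```

Still moving, no rest contact yet. Continuing down until the force rises.

{"name": "move_arm", "arguments": {
  "rows": [
    {"delta_pos": [0, 0, -1], "turn": [0, 0, 0], "claw": 0.95},
    {"delta_pos": [0, 0, -2], "turn": [0, 0, 0], "claw": 0.95},
    {"delta_pos": [0, 0, -2], "turn": [0, 0, 0], "claw": 0.95}
  ]
}}

```text
t: 23.95
ee_pos: [0.468, 0.0147, 0.0883]
eef_rot: [[-1.0, 0.021, -0.011], [0.02, 0.993, 0.113], [0.013, 0.113, -0.993]]
force: [-5.5, -1.3, 1.0]
width: 0.0102
finger_force: 29.7
```

{"name": "move_arm", "arguments": {
  "rows": [
    {"delta_pos": [0, 0, -1], "turn": [0, 0, 0], "claw": 0.95},
    {"delta_pos": [0, 0, -2], "turn": [0, 0, 0], "claw": 0.95},
    {"delta_pos": [0, 0, -2], "turn": [0, 0, 0], "claw": 0.95}
  ]
}}

```text
t: 24.32
ee_pos: [0.468, 0.0147, 0.0864]
eef_rot: [[-1.0, 0.021, -0.011], [0.02, 0.993, 0.113], [0.013, 0.113, -0.993]]
force: [-6.9, -0.0, 2.8]
width: 0.0101
finger_force: 29.6
```

```bash
python3 - <<'E'
from h import *
im,d,W,K,T=grab("scene"); a=cv2.resize(im[180:340,170:360],None,fx=3.6,fy=3.6,interpolation=cv2.INTER_CUBIC); save(a,"pics/over.png")
X,Y,Z=W[...,0],W[...,1],W[...,2]; g=im.astype(int)
blue=(g[...,2]>g[...,0]+40)&(g[...,2]>g[...,1]+25)&(Y<.17)&(Y>0)&(X>.36)&(X<.58)&(Z>.05)
P=W[blue]; print(len(P)); A=np.c_[P[:,1],np.ones(len(P))]; print("blue z vs y",np.linalg.lstsq(A,P[:,2],rcond=None)[0], P.min(0),P.max(0))
red=(g[...,0]>120)&(g[...,1]<80)&(g[...,2]<80)&(abs(Y-.014)<.03)&(Z>.05)&(Z<.15)&(X>.4)&(X<.55); P=W[red]; print("sleeve",len(P),P.mean(0) if len(P) else 0)
E
```

```text
355
blue z vs y [-0.01642407  0.09713513] [0.39937576 0.04723034 0.08702344] [0.4985651  0.16976131 0.14826424]
sleeve 45 [0.44884973 0.01261798 0.09388522]
```

View pics/over.png

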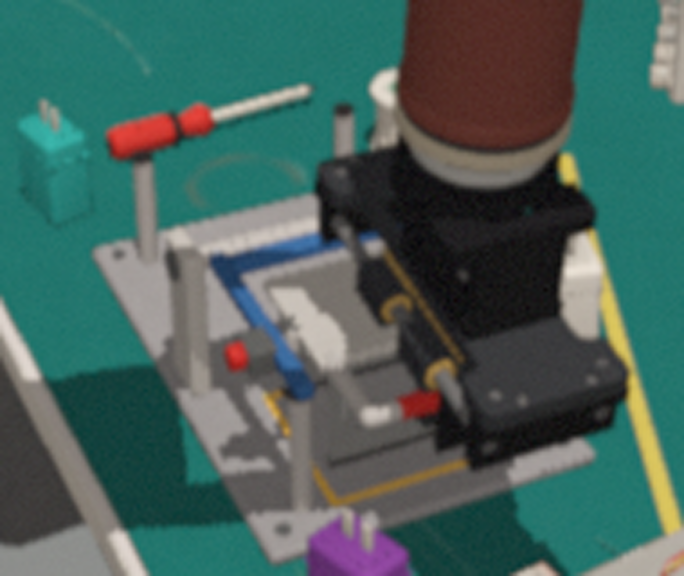

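The frame is nearly or fully down: the arm end at crop (300,390) sits at the post top. I'll check its level numerically and press down lightly.

{"name": "move_arm", "arguments": {
  "rows": [
    {"delta_pos": [0, 0, -1], "turn": [0, 0, 0], "claw": 0.95},
    {"delta_pos": [0, 0, -1.5], "turn": [0, 0, 0], "claw": 0.95},
    {"delta_pos": [0, 0, -1.5], "turn": [0, 0, 0], "claw": 0.95}
  ]
}}

```text
t: 24.75
ee_pos: [0.4682, 0.0147, 0.086]
eef_rot: [[-1.0, 0.021, -0.011], [0.02, 0.993, 0.113], [0.013, 0.113, -0.993]]
force: [-10.9, -0.9, 12.2]
width: 0.01
finger_force: 29.0
```

```bash
python3 - <<'E'
from h import *
im,d,W,K,T=grab("scene"); b=np.load("scene0.npz")
for n,im,W,ylim in(("now",im,W,(.045,.16)),("start",b["im"],b["W"],(.19,.31))):
    X,Y,Z=W[...,0],W[...,1],W[...,2]; g=im.astype(int)
    m=(g[...,2]>g[...,0]+40)&(g[...,2]>g[...,1]+25)&(X>.39)&(X<.42)&(Z>.07)&(Z<.12)
    e=np.linspace(*ylim,5)
    for lo,hi in zip(e,e[1:]):
        k=m&(Y>lo)&(Y<hi); print(n,round(lo,3),k.sum(),np.percentile(Z[k],[25,50,90]).round(4) if k.sum() else 0)
    red=(g[...,0]>110)&(g[...,1]<80)&(g[...,2]<80)&(Z>.07)&(Z<.15)&(X>.44)&(X<.52); P=W[red]; print("sleeve",len(P),np.median(P,0), P[:,2].max())
where()
E
```

```text
now 0.045 67 [0.0934 0.0953 0.0972]
now 0.074 38 [0.0955 0.0962 0.0979]
now 0.103 48 [0.0951 0.096  0.0972]
now 0.131 49 [0.0951 0.096  0.0975]
sleeve 350 [ 0.4867538  -0.31790406  0.12718551] 0.1364001165771624
start 0.19 54 [0.0955 0.0961 0.098 ]
start 0.22 43 [0.0947 0.0962 0.0976]
start 0.25 25 [0.0958 0.0965 0.098 ]
start 0.28 26 [0.0954 0.0962 0.0973]
sleeve 337 [ 0.48873652 -0.31888201  0.12757894] 0.13580684499571383
r 159.7337566706893 phi -178.09513393437243 [-10.94941837  -1.63101183  12.35744248] tilt 96.5127776089982 [-0.2131858   0.0399254   2.05134247  0.12289279  1.08813992 -1.82290794]
```

The frame is level on the -y rests, with 12 N of contact. I'll unload, open and retreat.

{"name": "move_arm", "arguments": {
  "rows": [
    {"delta_pos": [-1, 0, 1], "turn": [0, 0, 0], "claw": 0.95},
    {"delta_pos": [-2, 0, 2], "turn": [0, 0, 0], "claw": 0.95},
    {"delta_pos": [-2, 0, 2], "turn": [0, 0, 0], "claw": 0.8},
    {"delta_pos": [-2, 0, 2], "turn": [0, 0, 0], "claw": 0.62},
    {"delta_pos": [-2, 0, 2], "turn": [0, 0, 0], "claw": 0.62},
    {"delta_pos": [-2, 0, 2], "turn": [0, 0, 0], "claw": 0.62},
    {"delta_pos": [-2, 0, 2], "turn": [0, 0, 0], "claw": 0.62}
  ]
}}

```text
t: 25.68
ee_pos: [0.468, 0.0154, 0.0881]
eef_rot: [[-1.0, 0.021, -0.006], [0.02, 0.993, 0.114], [0.009, 0.114, -0.993]]
force: [0.3, 0.2, -0.9]
width: 0.0326
finger_force: 0.0
```

{"name": "move_arm", "arguments": {
  "rows": [
    {"delta_pos": [0, -1, 8], "turn": [0, 0, 0], "claw": 0.62},
    {"delta_pos": [0, -3, 25], "turn": [0, 0, 0], "claw": 0.62},
    {"delta_pos": [0, -6, 55], "turn": [0, 0, 0], "claw": 0.62},
    {"delta_pos": [0, -12, 100], "turn": [0, 0, 0], "claw": 0.62},
    {"delta_pos": [0, -17, 150], "turn": [0, 0, 0], "claw": 0.62},
    {"delta_pos": [-20, -20, 200], "turn": [0, 0, 0], "claw": 0.62},
    {"delta_pos": [-50, -60, 240], "turn": [0, 0, 0], "claw": 0.62},
    {"delta_pos": [-50, -120, 260], "turn": [0, 0, 0], "claw": 0.62},
    {"delta_pos": [-50, -170, 270], "turn": [0, 0, 0], "claw": 0.62},
    {"delta_pos": [-50, -170, 270], "turn": [0, 0, 0], "claw": 0.62}
  ]
}}

```text
t: 26.92
ee_pos: [0.4177, -0.1577, 0.3602]
eef_rot: [[-1.0, 0.026, -0.004], [0.025, 0.993, 0.112], [0.007, 0.111, -0.994]]
force: [-0.6, 0.5, 0.4]
width: 0.033
finger_force: 0.0
```

```bash
python3 - <<'E'
from h import *
im,d,W,K,T=grab("top"); save(cv2.resize(im[150:300,175:415],None,fx=3.33,fy=3.33,interpolation=cv2.INTER_CUBIC),"pics/final.png")
g=im.astype(int);X,Y,Z=W[...,0],W[...,1],W[...,2]
red=(g[...,0]>110)&(g[...,1]<80)&(g[...,2]<80)&(Z>.07)&(Z<.12)&(abs(Y-.02)<.05)&(abs(X-.475)<.05); P=W[red]; print("sleeve",len(P),P.mean(0))
k=(abs(X-.605)<.03)&(abs(Y-.13)<.035)&(Z>.04)&(Z<.1); print("plug",k.sum(),W[k].mean(0))
where()
E
```

```text
sleeve 80 [0.46829916 0.0155746  0.09594323]
plug 250 [0.60364527 0.13127495 0.05972901]
r 426.12650102557166 phi 141.01194184811206 [ 0.05601694 -0.03718666 -0.04428053] tilt 96.50257670656681 [-0.60108472 -0.2322554   1.76890582  0.09124221  1.67291758 -2.14162667]
```

View pics/final.png

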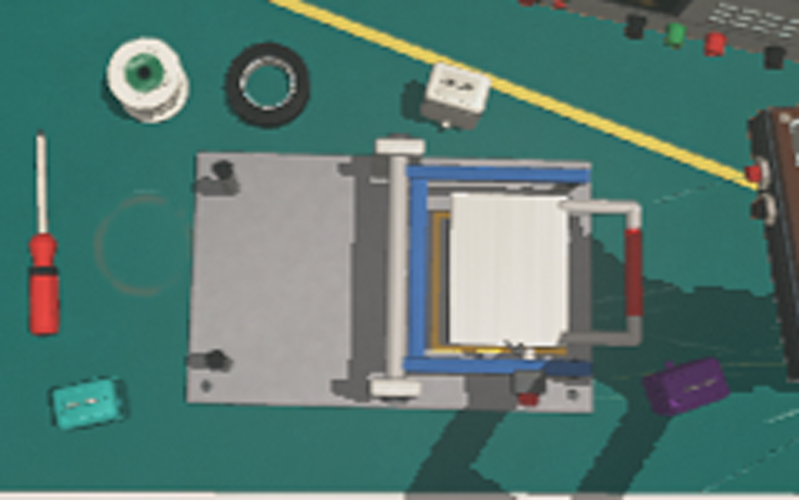

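The frame is over on the bay side, with the sleeve at (633,272) about 160 mm from the hinge, so the carrier is still latched. The plug stands at (457,92) and the other things have not moved.

```bash
python3 -c "
from cell import ctrl
print(ctrl.sign_off())"
```

```text
the job is handed in; nothing more can be done
None
```

The job is handed in at about 27 s: the adapter stands upright on the bench beside the plate, the carrier was pushed home and its latch held an 11 N tug, and the frame lies board-down on the bay-side rests with the carrier still latched and the gripper clear.

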